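# Gauge the cast ingot before rolling

### The job

Check the height of the cast brass ingot (the short thick block, not the flat strip or the round rod) before it goes to the rolling mill: pick up the bridge gauge by its black handle and lower it, without dropping it, over the ingot, so that its sprung foot is pushed up by the middle of the ingot's top and its two legs stand flat on the bench on either side. Then let go and leave it standing there, reading the height. Do it gently and leave the ingot where it lies.

Things in the scene. Friction and masses are not known exactly. Their poses are not given: they have to be found in the camera images.
- gauge: Loose steel portal, 94 (y) x 34 (x) x 118 mm high, 0.5 kg, on the bench. Origin on its centre line, level with its legs' undersides; z up. Two legs 12 mm thick, 60 mm high, 70 mm gap between (along y); bridge above, z 58-78 mm; centred on it a black handle, 18 mm thick (x), 46 mm long (y), z 78-118 mm: pinch its 18 mm. A white scale on one leg's +x face is for show. Sprung foot in the gap.
- gauge_foot (a joint): Travel (m) of the gauge's foot, an 18 mm disc on the centre line: 0 = fully out, its underside 2 mm above the level of the legs' undersides; grows as it is pushed up, at most 0.045. With the legs on the bench it reads the height of the part under it less 2 mm: 0.020 on the ingot. A soft spring (1 N at 0, 1.5 N at 0.020, less than the gauge's weight) pushes it down.
- ingot: Cast brass ingot, a loose plain block 56 mm long (x), 30 mm wide (y), 22 mm high, 0.3 kg, flat on the bench. Origin: centre of its underside, z up. A flat brass strip (85 x 26 x 6 mm) and a round brass rod (12 mm across, 80 mm long) lie some 130 mm or more from it; the three change places.
Things that resemble listed ones, but are neither listed nor needed, are in the scene too. What is shaped like the gauge but brown is not meant. What is meant by the ingot is not green, and is the smaller of those in its own colour.

How it is judged:
By the outcome, as a careful person would: the job done as asked, in the order asked, and still so for the second after the job is handed in, with the robot touching nothing.
It also fails if it takes over 35 s, if anything falls off the work surface, if the arm or the gripper's body presses on something with over 40 N, if the wrist force passes 120 N, or if a joint passes its speed limit or range.

### The arm

A 6-joint arm with a two-finger parallel gripper is mounted at the origin on the work surface. World frame = base frame: x ahead of the robot, y to its left, z up, the work surface at z = 0. Lengths are in m, angles in rad, forces in N, time in s.
With the tool pointing down it reaches from about 0.225 to 0.875 m from the base axis. Payload 3.4 kg.
Tool frame: the origin (TCP) lies at the very end of the fingers, on their centre line; the grasp point (between the pads) lies 19 mm behind it; z points along the fingers, y is the line along which they close (so a half turn about z gives the same grasp; the last joint's range is limited). The gripper opens to 85 mm and grips with 20 to 120 N. Pads are 22 mm wide; open, the fingers measure 114 mm over their backs; the gripper's body (76 mm by 85 mm) begins 54 mm behind the grasp point. The pads swing forward as they close: fully open they stand 13 mm farther back than shut.
Start: joints at [-1.296, 0.276, 1.505, -0, 1.361, -0.121], TCP at [0.222, -0.531, 0.231] pointing down, gripper open.
Joint ranges: [-2.89, 2.89], [-0.75, 2.08], [0.22, 2.7], [-1.18, 4.32], [0.11, 2.71], [-2.7, 2.7]. Speed limits (rad/s): [2.57, 2.57, 3.14, 3.14, 3.14, 3.14].

### API

Orientations are given as a unit quaternion [w, x, y, z].
In Python, from rig import readout, vision, manip gives the robot as it stands.
- The arm moves only by the shell command python3 -m handwheel 'ROWS' [FORCE]. ROWS is JSON, a list of rows, each a list of 3 entries, a list of its own where there are three numbers: the shift along the tool's x, y, z in mm, then the turn, a rotation vector about the tool's x, y, z in units of 6 degrees (1.0 is 6 degrees), then the closure, from -1 (fully open) to 1 (shut), so that 0 is half open. A call has 1 to 20 rows; each row shifts and turns the commanded pose from where the row before left it, along the tool's axes as they then stand; what a row does not reach is not made up. A row lasts 1/8 s, in which the tool goes at most 62.5 mm and 10.7 degrees, less where a joint would pass 70% of its speed; a pose out of reach is approached as far as the arm can. A call is refused whole if a number of a shift passes 62.5 or a number of a turn 1, either way. A call with a gripper value outside its range is refused whole. The fingers move at their own pace and stop on an object; FORCE is the grip in N (left out, the last holds). Time passes only in rows, so rows that do not move let the fingers close. It gives the time, the measured TCP pose, the force, the opening and the grip force at its end, in the units of the state.
- readout.get_state(): the state, without advancing time (a new reading comes with each control period).
- vision.get_image(name): name is "scene" or "top" or "wrist"; returns the picture (420x560x3 uint8, blue, green, red); there is no depth.
- vision.camera_params(name): a dict with "intrinsics" (3x3 intrinsics, pixels), "dist" ([k1, k2, p1, p2, k3] as OpenCV has them; the pictures are not rectified), "rvec" (rotation vector, rad) and "tvec" (3), from world to camera coordinates, as OpenCV has them; the wrist camera has in their place "hand_eye" (4x4, takes a point from camera to tool coordinates, whose origin is the TCP and whose axes are the flange's). Camera axes: x right, y down, z forward; pixel columns grow to the right and rows downward; lengths in m; the calibration is good to about 2 mm. A picture is of the moment at which its call begins: read the wrist's pose just before it. camera_params takes no time and is no camera call.
- manip.sign_off(): hands the job in; it is judged then, once.
The state is a dict: "clock": time; "qpos": joint angles; "qd": joint speeds; "effort": joint torques, N m; "position": TCP position; "ee_rot": TCP orientation; "contact_force": force on the tool from outside, world axes, zero at the start; "moment": the same for the moment, N m; "width": finger opening in m; "gripper_force": force on a finger pad.
Only numpy, scipy, OpenCV 4.12 (cv2) and the standard library are available. Lean on these libraries where they do the work, as an engineer would, in place of code of your own. Each camera call takes 0.05 s, during which the arm holds its last target. There are 200 camera calls.

## Working session

There is one attempt and no reset: what is moved stays moved. The work goes in short steps, Python scripts to look and compute and a shell command to move; the robot and the scene stay as the last step left them, time stands still between calls to the robot, and variables do not carry over. Pictures are saved under pics/ and viewed, at most 10 in all, crops included, and the job is handed in when it is done.

```bash
mkdir -p pics; cat > h.py <<'E'
import numpy as np,cv2
from rig import readout,vision
from scipy.spatial.transform import Rotation as R
def snap(n,f):
    im=vision.get_image(n); cv2.imwrite('pics/'+f,im); return im
def cam(n):
    p=vision.camera_params(n);K=np.array(p['intrinsics'],float);D=np.array(p['dist'],float)
    if 'rvec' in p:
        Rm=cv2.Rodrigues(np.array(p['rvec'],float))[0];t=np.array(p['tvec'],float).ravel()
    else:
        s=readout.get_state();q=s['ee_rot'];T=np.eye(4);T[:3,:3]=R.from_quat([q[1],q[2],q[3],q[0]]).as_matrix();T[:3,3]=s['position']
        W=np.linalg.inv(T@np.array(p['hand_eye']));Rm=W[:3,:3];t=W[:3,3]
    return K,D,Rm,t
def ray(n,uv,z,c=None):
    K,D,Rm,t=c or cam(n)
    o=[]
    for (u,v),zz in zip(uv,np.broadcast_to(z,len(uv))):
        x=cv2.undistortPoints(np.array([[[u,v]]],float),K,D)[0,0]
        d=Rm.T@np.array([x[0],x[1],1]);c0=-Rm.T@t;o.append(c0+d*(zz-c0[2])/d[2])
    return np.array(o)
def proj(n,P,c=None):
    K,D,Rm,t=c or cam(n)
    return cv2.projectPoints(np.array(P,float),cv2.Rodrigues(Rm)[0],t,K,D)[0][:,0]
E
python3 - <<'E'
from h import *
a=snap('top','top.png');b=snap('scene','scene.png')
print(readout.get_state())
E
```

```text
{'clock': 0.1, 'qpos': array([-1.29599198e+00,  2.76525222e-01,  1.50597860e+00, -6.52410720e-06,
        1.36066756e+00, -1.20956660e-01]), 'qd': array([-0.00089706, -0.00061374, -0.0017468 ,  0.00047645, -0.00111992,
       -0.00205349]), 'effort': array([ 2.70399214e-03, -4.17695582e+01, -2.46405190e+01,  7.22912273e-05,
        5.80936219e-03, -9.98666025e-06]), 'position': array([ 0.22156269, -0.53011622,  0.23054105]), 'ee_rot': array([-7.86783123e-04,  9.80485016e-01,  1.96592244e-01, -6.38412634e-05]), 'contact_force': array([ 0.6279925 , -0.40888921, -0.30237274]), 'moment': array([-0.0044659 ,  0.01724542,  0.01219816]), 'gripper_force': 0.0, 'width': 0.08522827311822946}
```

View pics/top.png

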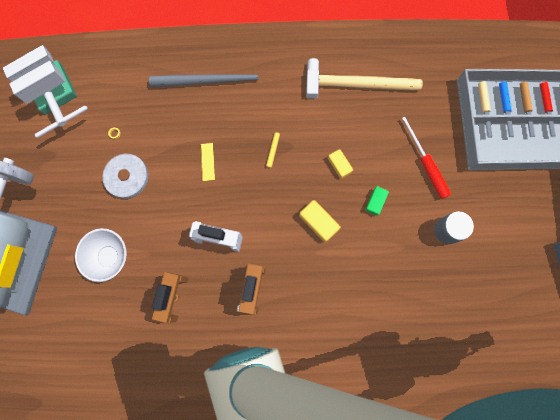

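View pics/scene.png

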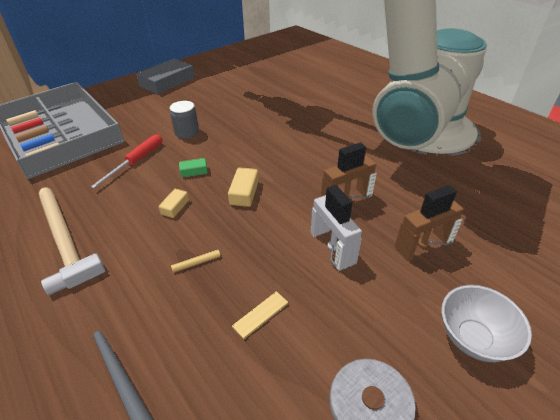

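The grey gauge is at top (216,236); the two brown ones at (166,297) and (251,289) are decoys. For the ingot there are three blocks: small yellow (340,164), large yellow (320,221) and green (377,201). The small yellow one fits, being not green and the smaller of its colour. The strip is at (208,162) and the rod at (272,150). I'll confirm this in an enlarged crop.

```bash
python3 - <<'E'
from h import *
im=cv2.imread('pics/top.png')
c=cv2.resize(im[140:260,180:370],None,fx=4.2,fy=4.2,interpolation=cv2.INTER_CUBIC)
for i in range(180,370,20): cv2.putText(c,str(i),(int((i-180)*4.2),12),0,.4,(255,255,255),1);cv2.line(c,(int((i-180)*4.2),14),(int((i-180)*4.2),20),(255,255,255),1)
for i in range(140,260,20): cv2.putText(c,str(i),(0,int((i-140)*4.2)),0,.4,(255,255,255),1)
cv2.imwrite('pics/crop1.png',c)
# yellow blobs
h=cv2.cvtColor(im,cv2.COLOR_BGR2HSV);m=cv2.inRange(h,(20,90,120),(35,255,255))
for k in cv2.findContours(m,0,2)[0]:
    if cv2.contourArea(k)>100: r=cv2.minAreaRect(k);print(r,cv2.boxPoints(r).round(1).tolist())
m=cv2.inRange(h,(0,0,0),(180,255,60))
K=cam('top');print('campos',-K[2].T@K[3])
E
```

```text
((8.450003623962402, 265.6499938964844), (17.076295852661133, 43.95565414428711), 18.434947967529297) [[-6.599999904632568, 283.79998779296875], [7.300000190734863, 242.10000610351562], [23.5, 247.5], [9.600000381469727, 289.20001220703125]]
((319.0, 220.50001525878906), (38.890872955322266, 21.92030906677246), 45.0) [[297.5, 214.5], [313.0, 199.0], [340.5, 226.5], [325.0, 242.0]]
((339.8846130371094, 163.0769500732422), (26.070905685424805, 15.254255294799805), 56.30992889404297) [[326.29998779296875, 156.5], [339.0, 148.0], [353.5, 169.6999969482422], [340.79998779296875, 178.1999969482422]]
((207.16615295410156, 161.4907684326172), (36.943031311035156, 12.369813919067383), 86.8201675415039) [[200.0, 143.39999389648438], [212.3000030517578, 142.6999969482422], [214.39999389648438, 179.60000610351562], [202.0, 180.3000030517578]]
((272.61767578125, 149.52940368652344), (5.3357834815979, 34.68259048461914), 14.03624439239502) [[265.79998779296875, 165.6999969482422], [274.20001220703125, 132.10000610351562], [279.3999938964844, 133.39999389648438], [271.0, 167.0]]
campos [ 0.32618428 -0.01742534  0.91081826]
```

View pics/crop1.png

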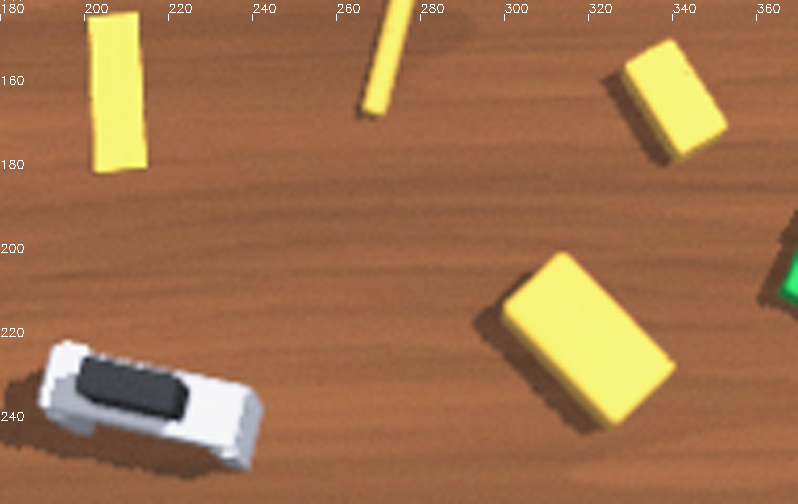

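The crop confirms the small yellow block: its top corners are near (327,156), (339,149), (353,170) and (341,177). The gauge's handle runs along image x, from about (198,230) to (224,236). Next I'll turn these into positions.

```bash
python3 - <<'E'
from h import *
f=lambda L:[(180+x/4.2,140+y/4.2) for x,y in L]
H=ray('top',f([(85,357),(188,380),(180,418),(77,395)]),.118)
I=ray('top',f([(625,67),(671,40),(728,127),(682,156)]),.022)
for P in(H,I):
    print((P*1000).round(1).tolist(),P.mean(0)); 
    for a,b in((0,1),(1,2),(2,3)):
        d=P[b]-P[a];print(np.linalg.norm(d)*1000,np.degrees(np.arctan2(d[1],d[0])))
s=readout.get_state();q=s['ee_rot'];M=R.from_quat([q[1],q[2],q[3],q[0]]).as_matrix();print(M.round(3))
# other objects
print(ray('top',[(297.5,214.5),(313,199),(340.5,226.5),(325,242),(377,201),(208,162),(272,150)],.02).round(3)[:,:2].tolist())
E
```

```text
[[461.9, 137.4, 118.0], [450.3, 91.3, 118.0], [433.5, 94.9, 118.0], [444.9, 140.8, 118.0]] [0.44767846 0.11610496 0.118     ]
47.50870460211653 -104.12997524000119
17.24741225601768 167.91510098244873
47.3355612931286 75.97663436335172
[[620.9, -119.8, 22.0], [634.8, -144.1, 22.0], [587.6, -170.5, 22.0], [573.0, -146.3, 22.0]] [ 0.60406116 -0.14517372  0.022     ]
28.01803643707189 -60.365364360562815
54.094539546106034 -150.78145376653933
28.314332608097565 121.04664485236913
[[ 0.923  0.386 -0.   ]
 [ 0.386 -0.923  0.002]
 [ 0.    -0.002 -1.   ]]
[[0.495, -0.048], [0.528, -0.082], [0.467, -0.137], [0.436, -0.103], [0.519, -0.217], [0.616, 0.141], [0.639, 0.002]]
```

```bash
python3 -m handwheel '[[[32,-36,0],[0,0,0],-1],[[32,-36,0],[0,0,0],-1],[[33,-36,0],[0,0,0],-1],[[33,-36,0],[0,0,0],-1],[[33,-37,0],[0,0,0],-1],[[33,-37,0],[0,0,0],-1],[[33,-37,0],[0,0,0],-1],[[33,-37,0],[0,0,0],-1],[[33,-36,0],[0,0,0],-1],[[33,-36,0],[0,0,0],-1],[[33,-36,0],[0,0,0],-1],[[33,-36,0],[0,0,0],-1],[[32,-36,0],[0,0,0],-1],[[32,-37,0],[0,0,0],-1]]'
python3 -m handwheel '[[[0,0,0],[0,0,-1],-1],[[0,0,0],[0,0,-1],-1],[[0,0,0],[0,0,-1],-1],[[0,0,0],[0,0,-1],-1],[[0,0,0],[0,0,-1],-1],[[0,0,0],[0,0,-1],-1],[[0,0,0],[0,0,-1],-1],[[0,0,0],[0,0,-1],-1],[[0,0,0],[0,0,-0.9],-1],[[0,0,0],[0,0,0],-1]]'
python3 - <<'E'
from h import *
s=readout.get_state();im=snap('wrist','w1.png')
q=s['ee_rot'];M=R.from_quat([q[1],q[2],q[3],q[0]]).as_matrix();print(s['clock'],s['position'],np.degrees(np.arctan2(M[1,1],M[0,1])),M.round(3)[:,2])
c=np.array([.448,.116]);a=np.radians(-14)
X=np.array([np.cos(a),np.sin(a)]);Y=np.array([-X[1],X[0]])
print(proj('wrist',[[*(c+X*i*.009+Y*j*.023),.118] for i,j in((1,1),(1,-1),(-1,-1),(-1,1))]).round(1).tolist())
E
```

```text
clock: 1.85
position: [0.4481, 0.1172, 0.231]
ee_rot: [0.0, 0.98, 0.197, -0.0]
contact_force: [0.8, -0.2, -0.4]
width: 0.0855
gripper_force: 0.0
clock: 3.1
position: [0.4477, 0.1156, 0.2309]
ee_rot: [-0.0, 0.788, 0.616, -0.0]
contact_force: [-0.2, 0.2, -1.3]
width: 0.0856
gripper_force: 0.0
3.1 [0.44772552 0.11563129 0.23093734] -13.98637646026412 [-0.001 -0.    -1.   ]
[[292.4, 176.8], [291.9, 233.6], [269.3, 233.7], [268.7, 176.8]]
```

View pics/w1.png

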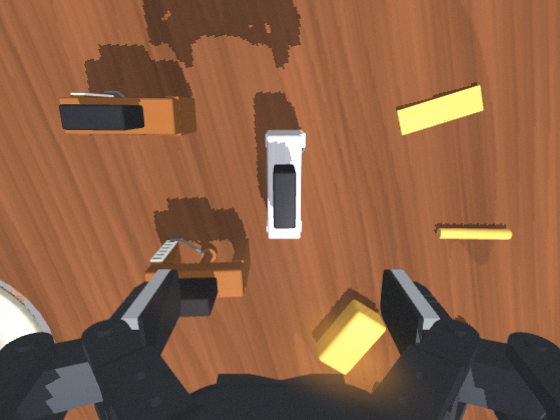

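The wrist view shows the grey gauge at (285,185), with its handle at about (285,197). It lies almost on the prediction of (280.5,205). I'll enlarge it.

```bash
python3 - <<'E'
from h import *
im=cv2.imread('pics/w1.png')[120:245,250:320]
g=cv2.convertScaleAbs(im,alpha=1.6,beta=25)
c=cv2.resize(g,None,fx=4.8,fy=4.8,interpolation=cv2.INTER_CUBIC);cv2.imwrite('pics/crop2.png',c)
E
```

```text
(no output)
```

View pics/crop2.png

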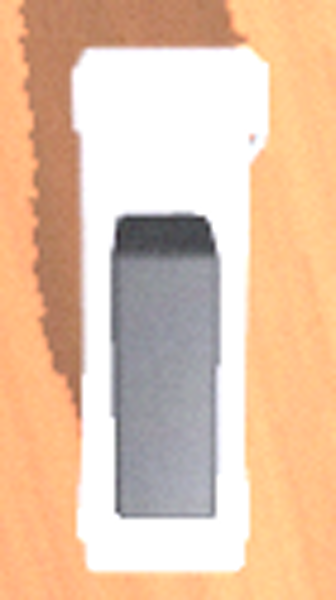

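```bash
python3 - <<'E'
from h import *
P=ray('wrist',[(250+x/4.8,120+y/4.8) for x,y in((113,252),(218,252),(215,517),(117,517))],.118)
s=readout.get_state();q=s['ee_rot'];M=R.from_quat([q[1],q[2],q[3],q[0]]).as_matrix()
print(P.round(4).tolist(),P.mean(0))
d=(P[0]+P[1]-P[2]-P[3])/2;print(np.linalg.norm(d),np.degrees(np.arctan2(d[1],d[0])))
print('tool shift mm',M.T@(P.mean(0)-s['position'])*1000)
E
```

```text
[[0.4492, 0.1428, 0.118], [0.4653, 0.1388, 0.118], [0.4546, 0.0958, 0.118], [0.4389, 0.0998, 0.118]] [0.45198427 0.11927959 0.118     ]
0.04425503828748076 76.26811795270415
tool shift mm [  4.58289146   3.24464804 113.0080958 ]
```

```bash
python3 -m handwheel '[[[4,3,30],[0,0,0],-1],[[0,0,30],[0,0,0],-1],[[0,0,25],[0,0,0],-1],[[0,0,15],[0,0,0],-1],[[0,0,0],[0,0,0],-1]]'
python3 - <<'E'
from h import *
s=readout.get_state();im=snap('wrist','w2.png');print(s['position'])
q=s['ee_rot'];M=R.from_quat([q[1],q[2],q[3],q[0]]).as_matrix()
E
```

```text
clock: 3.78
position: [0.4508, 0.1187, 0.1302]
ee_rot: [-0.001, 0.788, 0.616, -0.001]
contact_force: [0.6, -0.3, 0.6]
width: 0.0852
gripper_force: 0.0
[0.4508476  0.11868415 0.13017138]
```

View pics/w2.png

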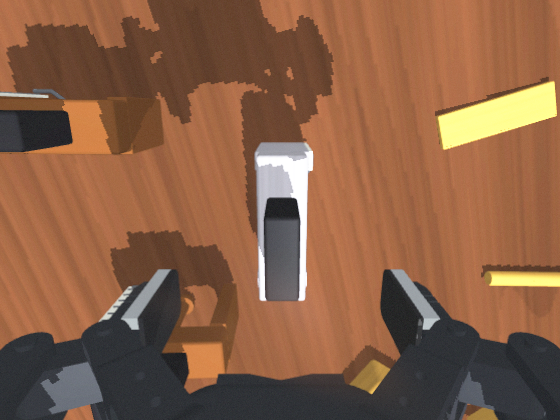

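```bash
python3 -m handwheel '[[[0,0,18],[0,0,0],-1],[[0,0,15],[0,0,0],-1],[[0,0,12],[0,0,0],-1],[[0,0,0],[0,0,0],-1],[[0,0,0],[0,0,0],0.2],[[0,0,0],[0,0,0],0.4],[[0,0,0],[0,0,0],0.5],[[0,0,0],[0,0,0],0.6],[[0,0,0],[0,0,0],0.8],[[0,0,0],[0,0,0],1],[[0,0,0],[0,0,0],1],[[0,0,0],[0,0,0],1],[[0,0,0],[0,0,0],1]]' 45
```

```text
clock: 5.45
position: [0.452, 0.1188, 0.0866]
ee_rot: [0.0, 0.788, 0.616, 0.0]
contact_force: [-1.4, 0.0, 5.5]
width: 0.0174
gripper_force: 44.6
```

```bash
python3 -m handwheel '[[[0,0,-8],[0,0,0],1],[[0,0,-15],[0,0,0],1],[[0,0,-25],[0,0,0],1],[[0,0,-30],[0,0,0],1],[[0,0,-15],[0,0,0],1],[[0,0,0],[0,0,0],1],[[0,0,0],[0,0,0],1]]'
python3 - <<'E'
from h import *
s=readout.get_state();im=snap('wrist','w3.png');print(s['position'])
z=s['position'][2]-.0866+.118;print('z top',z)
q=s['ee_rot'];M=R.from_quat([q[1],q[2],q[3],q[0]]).as_matrix();p=s['position'];P=[]
for i,j in((1,1),(1,-1),(-1,-1),(-1,1)): P.append(p+M@np.array([j*.023,i*.009,-(z-p[2])]))
print('handle top if centred',proj('wrist',P).round(1).tolist())
# bench travel
d=np.array([.604-p[0],-.145-p[1],0]);print('shift to ingot, tool mm',M.T@d*1000)
E
```

```text
clock: 6.32
position: [0.4508, 0.1187, 0.178]
ee_rot: [-0.001, 0.788, 0.616, -0.001]
contact_force: [-0.6, 0.6, -6.0]
width: 0.0174
gripper_force: 44.6
[0.45078246 0.11866089 0.17803941]
z top 0.2094394061599993
handle top if centred [[306.0, 256.0], [303.6, 363.7], [257.8, 363.7], [255.3, 256.0]]
shift to ingot, tool mm [-219.04457822  212.16043635   -0.31653282]
```

View pics/w3.png

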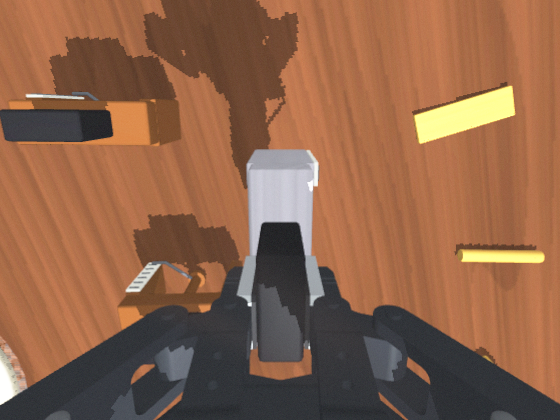

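The gauge is held and upright, and the handle's near edge is at row 361 against 364 predicted, so it sits about 1 mm towards tool +x. Next I'll move beside the ingot, turned, so the camera can see it past the gauge.

```bash
python3 -m handwheel '[[[-20,10,0],[0,0,0],1],[[-35,18,0],[0,0,0],1],[[-37,20,0],[0,0,0],1],[[-37,20,0],[0,0,0],1],[[-37,20,0],[0,0,0],1],[[-37,20,0],[0,0,0],1],[[-37,20,0],[0,0,0],1],[[-37,19,0],[0,0,0],1],[[-25,12,0],[0,0,0],1],[[-15,8,0],[0,0,0],1]]'
python3 -m handwheel '[[[0,0,0],[0,0,-0.5],1],[[0,0,0],[0,0,-0.9],1],[[0,0,0],[0,0,-0.9],1],[[0,0,0],[0,0,-0.9],1],[[0,0,0],[0,0,-0.9],1],[[0,0,0],[0,0,-0.9],1],[[0,0,0],[0,0,-0.9],1],[[0,0,0],[0,0,-0.9],1],[[0,0,0],[0,0,-0.4],1],[[0,0,0],[0,0,0],1],[[0,0,0],[0,0,0],1]]'
python3 - <<'E'
from h import *
s=readout.get_state();im=snap('wrist','w4.png');print(s['position'])
q=s['ee_rot'];M=R.from_quat([q[1],q[2],q[3],q[0]]).as_matrix();print(np.degrees(np.arctan2(M[1,1],M[0,1])),M[:,2].round(4))
h=cv2.cvtColor(im,cv2.COLOR_BGR2HSV);m=cv2.inRange(h,(20,90,120),(35,255,255))
for k in cv2.findContours(m,0,2)[0]:
    if cv2.contourArea(k)>300: print(cv2.approxPolyDP(k,4,True)[:,0].tolist())
E
```

```text
clock: 7.62
position: [0.5373, -0.2302, 0.1778]
ee_rot: [-0.001, 0.788, 0.616, -0.001]
contact_force: [0.9, -0.4, -6.5]
width: 0.0173
gripper_force: 44.7
clock: 9.0
position: [0.5376, -0.2286, 0.1789]
ee_rot: [-0.0, 0.506, 0.863, 0.0]
contact_force: [0.0, 1.0, -6.5]
width: 0.0173
gripper_force: 44.7
[ 0.53755358 -0.22858059  0.17886537]
29.262112599869806 [-8.e-04  6.e-04 -1.e+00]
[[364, 139], [366, 165], [427, 164], [429, 133], [369, 131]]
[[513, 0], [552, 54], [558, 54], [559, 33], [535, 0]]
[[248, 0], [263, 55], [267, 53], [262, 53], [262, 46], [287, 41], [292, 49], [291, 39], [299, 47], [307, 45], [300, 45], [298, 38], [334, 33], [349, 25], [355, 29], [359, 23], [355, 0]]
```

View pics/w4.png

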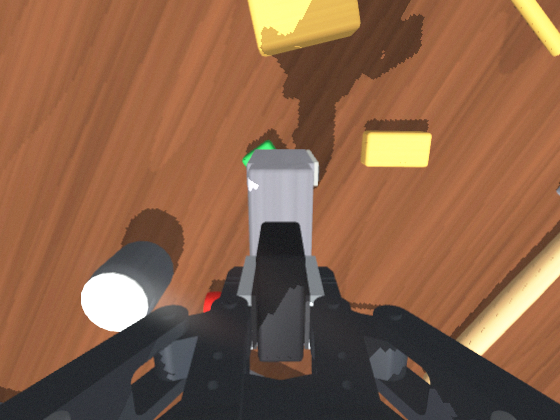

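The ingot is at (397,149), aligned with the image axes. I'll find its top-face edges from brightness profiles, which saves viewing a picture.

```bash
python3 - <<'E'
from h import *
im=cv2.imread('pics/w4.png').astype(int)
print('col 390-405 rows120-175 (R,B)',[(v,*im[v,390:406].mean(0).round().astype(int)[[2,0]].tolist()) for v in range(122,174,2)])
print('row140-155 ',[(u,*im[140:156,u].mean(0).round().astype(int)[[2,0]].tolist()) for u in list(range(356,376))+list(range(422,436))])
p=readout.get_state()['position']
C=cam('wrist')
for ang in(29.3,):
  a=np.radians(ang);X=np.array([np.cos(a),np.sin(a)]);Y=np.array([-X[1],X[0]]);c=np.array([.604,-.1452])
  for z in(.022,0):print(z,proj('wrist',[[*(c+X*i*.028+Y*j*.015),z] for i,j in((1,1),(1,-1),(-1,-1),(-1,1))],C).round(1).tolist())
E
```

```text
col 390-405 rows120-175 (R,B) [(122, 101, 46), (124, 101, 46), (126, 102, 45), (128, 101, 46), (130, 107, 47), (132, 203, 77), (134, 254, 118), (136, 255, 141), (138, 255, 145), (140, 255, 144), (142, 255, 144), (144, 255, 146), (146, 255, 143), (148, 255, 146), (150, 255, 144), (152, 255, 145), (154, 255, 146), (156, 255, 143), (158, 255, 144), (160, 255, 142), (162, 255, 138), (164, 255, 139), (166, 247, 100), (168, 166, 70), (170, 166, 70), (172, 167, 71)]
row140-155  [(356, 158, 66), (357, 158, 66), (358, 158, 65), (359, 157, 65), (360, 159, 66), (361, 165, 66), (362, 178, 68), (363, 185, 71), (364, 189, 72), (365, 199, 76), (366, 230, 91), (367, 251, 112), (368, 255, 126), (369, 255, 137), (370, 255, 143), (371, 255, 145), (372, 255, 144), (373, 255, 144), (374, 255, 143), (375, 255, 144), (422, 255, 145), (423, 255, 144), (424, 255, 145), (425, 255, 145), (426, 255, 145), (427, 255, 144), (428, 255, 138), (429, 245, 116), (430, 200, 85), (431, 163, 69), (432, 160, 66), (433, 160, 67), (434, 160, 67), (435, 158, 66)]
0.022 [[428.5, 130.0], [424.3, 165.0], [360.6, 165.1], [362.9, 130.1]]
0 [[418.5, 128.5], [414.8, 161.3], [355.3, 161.4], [357.3, 128.7]]
```

```bash
python3 - <<'E'
from h import *
s=readout.get_state();q=s['ee_rot'];M=R.from_quat([q[1],q[2],q[3],q[0]]).as_matrix();p=s['position']
I=ray('wrist',[(398.2,149.1)],.022)[0];print(I)
z=p[2]-.0866+.118
hn=ray('wrist',[(280.5,361)],z)[0];print('handle near edge in tool',M.T@(hn-p)*1000)
print('ingot tool',M.T@(I-p)*1000,'top-cam',M.T@(np.array([.6041,-.1452,.022])-p)*1000)
E
```

```text
[ 0.60781145 -0.14435736  0.022     ]
handle near edge in tool [-21.75631483   0.04566731 -31.41424466]
ingot tool [ 39.18260454 102.54333128 156.96105191] top-cam [ 40.261796    98.89364318 156.96292975]
```

```bash
python3 -m handwheel '[[[5,12,0],[0,0,0],1],[[9,25,0],[0,0,0],1],[[10,28,0],[0,0,0],1],[[9,25,0],[0,0,0],1],[[5,12.5,0],[0,0,0],1],[[0,0,0],[0,0,0],1],[[0,0,0],[0,0,0],1],[[0,0,10],[0,0,0],1],[[0,0,15],[0,0,0],1],[[0,0,10],[0,0,0],1],[[0,0,0],[0,0,0],1],[[0,0,0],[0,0,0],1]]'
python3 - <<'E'
from h import *
s=readout.get_state();print(s['position'])
a=snap('scene','s2.png');b=snap('top','t2.png')
p=proj('scene',[[.607,-.145,.05]])[0].astype(int);r=proj('top',[[.607,-.145,.05]])[0].astype(int);print(p,r)
f=lambda im,c,k:cv2.resize(im[max(c[1]-k,0):c[1]+k,max(c[0]-k,0):c[0]+k],(395,395),interpolation=cv2.INTER_CUBIC)
cv2.imwrite('pics/pair.png',np.hstack([f(a,p,75),f(b,r,55)]))
E
```

```text
clock: 10.55
position: [0.6088, -0.1459, 0.1444]
ee_rot: [0.0, 0.505, 0.863, 0.0]
contact_force: [-0.2, 0.5, -5.0]
width: 0.0176
gripper_force: 44.8
[ 0.60883089 -0.14593068  0.14437484]
[169 186] [342 157]
```

View pics/pair.png

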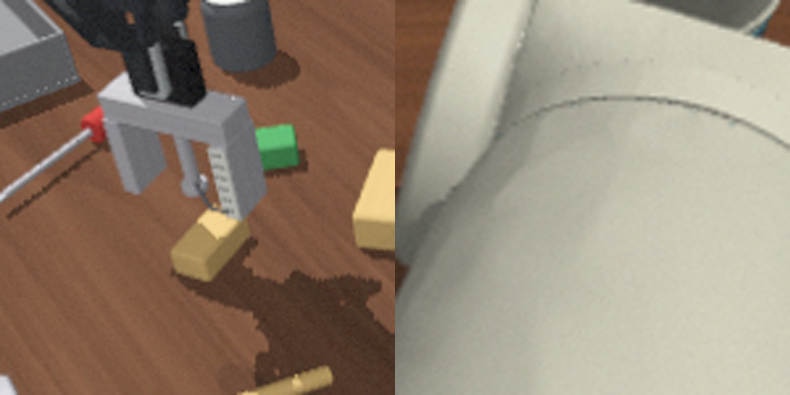

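In the scene view the gauge hangs over the ingot with its foot at about crop (195,186). The ingot's top centre is near crop (212,240). I'll check both against projections.

```bash
python3 - <<'E'
from h import *
C=cam('scene');s=.3797;o=np.array([94,111])
to=lambda P:((proj('scene',P,C)-o)/s).round(0).tolist()
g=np.array([.6088,-.1459]);a=np.radians(29.3);X=np.array([np.cos(a),np.sin(a)]);Y=np.array([-X[1],X[0]]);g=g+Y*.001
print('foot',to([[*g,.060]]))
for c in (np.array([.6078,-.1444]),np.array([.604,-.1452])):
  print('ingot top',to([[*c,.022]]+[[*(c+X*i*.028+Y*j*.015),.022] for i,j in((1,1),(1,-1),(-1,-1),(-1,1))]))
  print('bottom',to([[*(c+X*i*.028+Y*j*.015),0] for i,j in((1,1),(1,-1),(-1,-1),(-1,1))]))
print('legs bottoms',to([[*(g+X*i*.017+Y*j*.047),.058] for i,j in((1,1),(1,-1),(-1,-1),(-1,1))]))
E
```

```text
foot [[194.0, 189.0]]
ingot top [[207.0, 231.0], [203.0, 262.0], [166.0, 251.0], [210.0, 203.0], [245.0, 212.0]]
bottom [[209.0, 284.0], [173.0, 274.0], [216.0, 225.0], [251.0, 235.0]]
ingot top [[211.0, 228.0], [207.0, 259.0], [171.0, 248.0], [214.0, 200.0], [250.0, 209.0]]
bottom [[213.0, 281.0], [178.0, 271.0], [220.0, 223.0], [255.0, 232.0]]
legs bottoms [[241.0, 222.0], [124.0, 191.0], [152.0, 163.0], [267.0, 192.0]]
```

Observed and projected agree to about 2 mm, so I'll lower it.

```bash
python3 -m handwheel '[[[0,0,10],[0,0,0],1],[[0,0,12],[0,0,0],1],[[0,0,10],[0,0,0],1],[[0,0,8],[0,0,0],1],[[0,0,6],[0,0,0],1],[[0,0,4],[0,0,0],1],[[0,0,3],[0,0,0],1],[[0,0,1.5],[0,0,0],1],[[0,0,1],[0,0,0],1],[[0,0,0],[0,0,0],1],[[0,0,0],[0,0,0],1]]'
```

```text
clock: 12.02
position: [0.6087, -0.1458, 0.089]
ee_rot: [0.0, 0.505, 0.863, 0.0]
contact_force: [-1.1, 1.9, -4.6]
width: 0.0178
gripper_force: 45.1
```

```bash
python3 -m handwheel '[[[0,0,1],[0,0,0],1],[[0,0,0],[0,0,0],1],[[0,0,0],[0,0,0],1]]'; python3 -m handwheel '[[[0,0,0.7],[0,0,0],1],[[0,0,0],[0,0,0],1],[[0,0,0],[0,0,0],1]]'
```

```text
clock: 12.4
position: [0.6087, -0.1458, 0.0878]
ee_rot: [0.0, 0.505, 0.863, 0.0]
contact_force: [-0.2, -0.1, -4.0]
width: 0.0174
gripper_force: 45.2
clock: 12.78
position: [0.6087, -0.1459, 0.0871]
ee_rot: [0.0, 0.505, 0.863, 0.0]
contact_force: [-0.3, 0.2, -2.8]
width: 0.0171
gripper_force: 45.2
```

```bash
python3 -m handwheel '[[[0,0,0.5],[0,0,0],1],[[0,0,0],[0,0,0],1],[[0,0,0],[0,0,0],1]]'; python3 -m handwheel '[[[0,0,0.4],[0,0,0],1],[[0,0,0],[0,0,0],1],[[0,0,0],[0,0,0],1]]'
```

```text
clock: 13.15
position: [0.6087, -0.1458, 0.0868]
ee_rot: [0.0, 0.505, 0.863, 0.0]
contact_force: [-0.3, 1.3, -2.3]
width: 0.0174
gripper_force: 45.4
clock: 13.52
position: [0.6087, -0.1458, 0.0867]
ee_rot: [0.0, 0.505, 0.863, 0.0]
contact_force: [-1.4, 0.7, 0.7]
width: 0.0171
gripper_force: 45.9
```

The legs are on the bench: z has stopped and the load is gone. I'll open gently and rise.

```bash
python3 -m handwheel '[[[0,0,0],[0,0,0],0.55],[[0,0,0],[0,0,0],0.5],[[0,0,0],[0,0,0],0.4],[[0,0,0],[0,0,0],0.2],[[0,0,0],[0,0,0],-0.2],[[0,0,0],[0,0,0],-0.6],[[0,0,0],[0,0,0],-1],[[0,0,0],[0,0,0],-1],[[0,0,0],[0,0,0],-1]]' 20; python3 -c "
from rig import readout;s=readout.get_state();print(s['contact_force'],s['width'])"
```

```text
clock: 14.65
position: [0.6086, -0.1458, 0.0862]
ee_rot: [0.0, 0.505, 0.863, -0.0]
contact_force: [0.6, 0.6, -0.7]
width: 0.0855
gripper_force: 0.0
[ 0.64312901  0.6200318  -0.72694044] 0.08546958559673727
```

Now I'll rise, back off, and check.

```bash
python3 -m handwheel '[[[0,0,-10],[0,0,0],-1],[[0,0,-25],[0,0,0],-1],[[0,0,-40],[0,0,0],-1],[[0,0,-40],[0,0,0],-1],[[0,0,-15],[0,0,0],-1],[[-20,-30,0],[0,0,0],-1],[[-20,-40,0],[0,0,0],-1],[[-20,-40,0],[0,0,0],-1],[[0,0,0],[0,0,0],-1],[[0,0,0],[0,0,0],-1]]'
python3 - <<'E'
from h import *
a=snap('scene','s3.png');b=snap('wrist','w5.png')
p=proj('scene',[[.607,-.145,.04]])[0].astype(int);q=proj('wrist',[[.607,-.145,.05]])[0].astype(int);print(p,q)
f=lambda im,c,k:cv2.resize(im[max(c[1]-k,0):c[1]+k,max(c[0]-k,0):c[0]+k],(395,395),interpolation=cv2.INTER_CUBIC)
cv2.imwrite('pics/final.png',np.hstack([f(a,p,60),f(b,q,80)]))
C=cam('scene');o=p-60;to=lambda P:((proj('scene',P,C)-o)/(120/395)).round(0).tolist()
g=np.array([.6088,-.1459]);t=np.radians(29.3);X=np.array([np.cos(t),np.sin(t)]);Y=np.array([-X[1],X[0]]);g=g+Y*.001;c=np.array([.6078,-.1444])
print('ingot x+- top/bottom',to([[*(c+X*i*.028+Y*j*.015),.022] for i,j in((1,1),(1,-1),(-1,-1),(-1,1))]))
print('legs',to([[*(g+X*i*.017+Y*j*.047),0] for i,j in((1,1),(1,-1),(-1,-1),(-1,1))]),'foot',to([[*g,.022]]))
E
```

```text
clock: 15.9
position: [0.5419, -0.2515, 0.2157]
ee_rot: [-0.0, 0.506, 0.863, 0.0]
contact_force: [0.1, 0.7, -0.0]
width: 0.0849
gripper_force: 0.0
[170 191] [403 123]
ingot x+- top/bottom [[201.0, 261.0], [155.0, 248.0], [210.0, 188.0], [254.0, 199.0]]
legs [[267.0, 291.0], [127.0, 251.0], [161.0, 215.0], [297.0, 252.0]] foot [[204.0, 223.0]]
```

View pics/final.png

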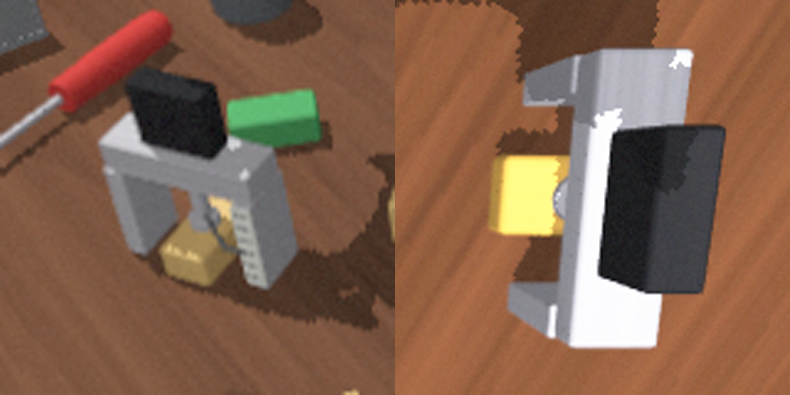

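The final view shows the gauge standing square over the ingot. Its foot disc is centred on the ingot's width and about 19 mm from its end, as expected, and both legs are on the bench.

```bash
python3 -c "
from rig import manip;print(manip.sign_off())"
```

```text
the job is handed in; nothing more can be done
None
```

I set the bridge gauge over the small brass ingot, let go and handed the job in at about 16 s; the last pictures show both legs on the bench and the foot on the middle of the ingot's top, though I had no direct foot reading to confirm 0.020.

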